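# Stack the home-visit medicines

## Robot

A 6-joint arm with a two-finger parallel gripper is mounted at the origin on the work surface. World frame = base frame: x ahead of the robot, y to its left, z up, the work surface at z = 0. Lengths are in m, angles in degrees, forces in N, time in s.
With the tool pointing down it reaches from about 0.325 to 0.9 m from the base axis. Payload 6.1 kg.
Tool frame: the origin (TCP) lies between the finger pads; the fingertips stand 22 mm ahead of it and the grasp point (between the pads) lies 3 mm ahead of it; z points along the fingers, y is the line along which they close (so a half turn about z gives the same grasp; the last joint's range is limited). The gripper opens to 87 mm and grips with 3 to 60 N. Pads are 19 mm wide; open, the fingers measure 117 mm over their backs; the gripper's body (75 mm by 190 mm) begins 51 mm behind the grasp point.
Start: joints at [-73.688, 12.628, 87.462, -0, 79.91, -7.225], TCP at [0.25, -0.573, 0.205] pointing down, gripper open.
Joint ranges: [-170.65, 170.65], [-52.31, 119.04], [5.05, 147.46], [-71.25, 251.25], [11.57, 151.72], [-153.62, 153.62]. Speed limits (degrees/s): [147.25, 147.25, 172.46, 180, 180, 180].

## Interface

Orientations are given as a 3x3 rotation matrix whose columns are the frame's x, y, z axes.
In Python, from station import env gives the robot as it stands.
- The arm moves only by the tool arm_command, never from a script. Its argument "increments" is a list that holds one entry, the list of rows, each a list of 5 numbers: the finger opening in m, from 0 to 0.087, then the shift along the world's x, y, z in m, then the turn about the world's z in rad. A call has 1 to 20 rows; each row shifts and turns the commanded pose from where the row before left it; what a row does not reach is not made up. A row lasts 1/12 s, in which the tool goes at most 41.7 mm and 7.16 degrees, less where a joint would pass 70% of its speed; a pose out of reach is approached as far as the arm can. A call with a gripper value outside its range is refused whole. The fingers move at their own pace and stop on an object; "squeeze" is the grip in N (left out, the last holds). Time passes only in rows, so rows that do not move let the fingers close. It gives the time, the measured TCP pose, the force, the opening and the grip force at its end, in the units of the state.
- env.sense(): the state, without advancing time (a new reading comes with each control period).
- env.capture(name): name is "side" or "top"; returns (picture, depth): 400x640x3 uint8, red, green, blue; 400x640 float32, m along the optical axis (not along the pixel's ray), 0 where there is no reading.
- env.calibration(name): a dict with "vertical_fov" (degrees; the focal length in pixels is half the picture's height over the tangent of half this angle, whatever the lens; pixels are square), "cx", "cy" (the principal point, pixels), "position" and "attitude" of the camera in the world. Camera axes: x right, y up, looking along -z (the intrinsics and any distortion apply to the point x, -y, -z); pixel columns grow to the right and rows downward; lengths in m; the calibration is good to about 2 mm. A picture is of the moment at which its call begins. calibration takes no time and is no camera call.
- env.close_job(): hands the job in; it is judged then, once.
Trained networks look in the newest picture that a camera, given by its name, has taken for a name from the list of things; names that differ only in an ending like _2 or _b are one class to them, and where a whole thing is asked for, a point or a joint stands for the part that bears it (a point fixed in the world has none). Each returns a list of dicts, best first, with "conf" (0 to 1); they miss things now and then, are a little off and sometimes report something else, mostly with a low value. They report only what shows in the picture. A call takes as long as a camera call. They do not tell look-alikes from the thing itself.
- env.find_in(camera, target): "point" ([x, y, z] in m, in world coordinates, good to about 4 mm: the middle of the surface that is visible of it).
- env.outline_of(camera, target): "mask" (400x640 bool, what is visible of it).
The state is a dict: "clock": time; "qpos": joint angles; "dq": joint speeds; "effort": joint torques, N m; "tcp_pos": TCP position; "ee_rot": TCP orientation; "ft_force": force on the tool from outside, world axes, zero at the start; "wrist_torque": the same for the moment, N m; "finger_gap": finger opening in m; "gripper_force": force on a finger pad.
Only numpy, scipy, OpenCV 4.12 (cv2) and the standard library are available. Lean on these libraries where they do the work, as an engineer would, in place of code of your own. Each camera call takes 0.05 s, during which the arm holds its last target. There are 200 camera calls.

## Task

Tidy up after the home visit: on the white tray stack the large medicine carton, the small carton on top of it and the pulse oximeter on top of that, each lying flat, centred and lined up lengthwise with the tray. In the round steel dish stand the wide ointment tin in the middle with the narrow tin centred on top of it. Do not knock over the vial.

Things in the scene. Friction and masses are not known exactly. Their poses are not given: they have to be found in the camera images.
- tray: Flat white plastic tray, fixed for this job, 150 x 120 mm, with a low lip 9 mm high and 4 mm thick round its edge; its floor is 4 mm thick. Origin: centre of the underside, on the table; x along the 150 mm side, z up.
- dish: Round shallow steel dish, fixed for this job, 132 mm across its rim, rim 9 mm high, flat floor about 110 mm across and 4 mm thick. Origin: centre of the underside, on the table; z up.
- large_carton: The larger of the two closed white medicine cartons with a printed blue band, lying flat: 110 long (x) x 64 wide (y) x 36 mm high (z), about 110 g. Its x axis runs along its length, z up. Origin: centre of its underside.
- small_carton: The smaller white medicine carton with a printed blue band, lying flat: 84 long (x) x 48 wide (y) x 28 mm high (z), about 60 g. Its x axis runs along its length, z up. Origin: centre of its underside.
- oximeter: Fingertip pulse oximeter, a white clam-shaped instrument with a black screen on top: 60 long (x) x 34 wide (y) x 30 mm high (z), about 55 g, flat above and below; rigid, the two halves do not move. Its x axis runs along its length, z up. Origin: centre of its underside.
- wide_tin: Wide round closed aluminium ointment tin with a flat lid, 64 mm across, 32 mm high, about 120 g. Origin: centre of its underside, z up.
- narrow_tin: Narrow round closed aluminium ointment tin with a flat lid, 44 mm across, 38 mm high, about 70 g. Origin: centre of its underside, z up.
- vial: Small amber glass vial with a blue cap and white label, standing among the things, about the middle of the table, 25 mm across, 52 mm high, loose; a bystander. Origin: centre of its underside, z up.
Not all that is in view belongs to the job. What is shaped like the narrow_tin but orange is not meant.

How it is judged (in metres and radians):
At the end, for the whole second after the job is handed in: On the tray: large carton, small carton, oximeter; in the dish: wide tin, narrow tin. Each is within 12 mm of centre of what is under it, rests on it (4 mm in height), tilts under 0.1 rad and is at rest; cartons and oximeter are within 0.21 rad of the tray's length, either way round (horizontal distance between large_carton and tray below 0.012 m and z of large_carton in the frame of tray between 0 and 0.008 m and angle between the x axis of each of large_carton, small_carton, oximeter and the x axis of tray, either way round below 0.21 rad and horizontal distance between small_carton and large_carton below 0.012 m and z of small_carton in the frame of large_carton between 0.032 and 0.04 m and horizontal distance between oximeter and small_carton below 0.012 m and z of oximeter in the frame of small_carton between 0.024 and 0.032 m and horizontal distance between wide_tin and dish below 0.012 m and z of wide_tin in the frame of dish between 0 and 0.008 m and horizontal distance between narrow_tin and wide_tin below 0.012 m and z of narrow_tin in the frame of wide_tin between 0.028 and 0.036 m and angle between each of large_carton, small_carton, oximeter, wide_tin, narrow_tin's own z axis and vertical below 0.1 rad and linear speed of each of large_carton, small_carton, oximeter, wide_tin, narrow_tin below 0.02 m/s and angular speed of each of large_carton, small_carton, oximeter, wide_tin, narrow_tin below 0.2 rad/s); the robot touches nothing.
It fails at once if the vial is knocked over (leaning more than 0.5 rad) (angle between vial's own z axis and vertical above 0.5 rad).
It also fails if it takes over 141 s, if anything falls off the work surface, if the arm or the gripper's body presses on something with over 40 N, if the wrist force passes 120 N, or if a joint passes its speed limit or range.

## Working session

There is one attempt and no reset: what is moved stays moved. The work goes in short steps, Python scripts to look and compute and a tool call to move; the robot and the scene stay as the last step left them, time stands still between calls to the robot, and variables do not carry over. Pictures are saved under pics/ and viewed, at most 14 in all, crops included, and the job is handed in when it is done.

Besides the shell and the picture viewer there is one more tool, called after "Emit:" by a JSON object that holds its "api" and its "payload". arm_command: Moves the arm, as the interface text tells. Its arguments: {"type":"object","properties":{"increments":{"type":"array"},"squeeze":{"type":"number"}},"required":["increments"]}

```bash
mkdir -p pics; ls; cat > h.py <<'E'
import numpy as np, cv2
from station import env
def cap(n,f=None):
    im,d=env.capture(n)
    if f: cv2.imwrite('pics/'+f,im[:,:,::-1])
    return im,d
def cloud(n,d):
    c=env.calibration(n); f=200/np.tan(np.radians(c['vertical_fov'])/2)
    v,u=np.mgrid[:400,:640]
    p=np.stack([(u-c['cx'])/f*d,-(v-c['cy'])/f*d,-d],-1)
    return p@np.array(c['attitude']).T+np.array(c['position'])
E
python3 - <<'E'
from h import *
for n in('top','side'):
    cap(n,n+'0.png'); print(env.calibration(n))
    for t in ['tray','dish','large_carton','small_carton','oximeter','wide_tin','narrow_tin','vial']:
        print(n,t,[(np.round(r['point'],3).tolist(),round(r['conf'],2)) for r in env.find_in(n,t)])
print(env.sense())
E
```

```text
pics
{'vertical_fov': 49.08338825299099, 'cx': 318.48544784514206, 'cy': 203.6341203354273, 'position': array([0.34313055, 0.0063462 , 1.25133054]), 'attitude': array([[-0.00218958,  0.9925142 , -0.12210966],
       [-0.99996222, -0.00320031, -0.0080817 ],
       [-0.008412  ,  0.12208735,  0.99248371]])}
top tray [([0.55, 0.33, 0.004], 0.65), ([0.589, 0.136, 0.028], 0.33)]
top dish [([0.503, -0.337, 0.004], 0.57)]
top large_carton [([0.438, 0.086, 0.036], 0.92)]
top small_carton [([0.61, -0.132, 0.026], 0.62)]
top oximeter [([0.593, 0.137, 0.031], 0.77)]
top wide_tin [([0.635, -0.007, 0.03], 0.77)]
top narrow_tin [([0.453, -0.085, 0.039], 0.75), ([0.49, -0.177, 0.036], 0.62), ([0.369, -0.086, 0.038], 0.55), ([0.634, -0.005, 0.03], 0.38)]
top vial [([0.524, 0.0, 0.033], 0.52)]
{'vertical_fov': 57.34498719617751, 'cx': 320.2072068125903, 'cy': 198.88539728457516, 'position': array([0.17601816, 0.61180525, 0.47139326]), 'attitude': array([[-0.8824625 ,  0.22826926, -0.41128224],
       [-0.47000834, -0.46278343,  0.75161403],
       [-0.01876423,  0.85657728,  0.51567748]])}
side tray 
[... 579 characters left out ...]
      7.99092969e+01, -7.22547405e+00]), 'dq': array([ 0.0008361 , -0.0151685 ,  0.03876433,  0.0070148 ,  0.02581942,
       -0.01725974]), 'effort': array([ 6.14169821e-04, -4.94551027e+01, -3.87710595e+01,  7.00787455e-02,
        4.66121826e-02, -4.68054651e-06]), 'tcp_pos': array([ 0.24957409, -0.57301222,  0.20506155]), 'ee_rot': array([[ 9.16806695e-01,  3.99331296e-01,  1.24224022e-05],
       [ 3.99331296e-01, -9.16806694e-01, -4.96651058e-05],
       [-8.44388961e-06,  5.04939555e-05, -9.99999999e-01]]), 'ft_force': array([ 0.09762764,  0.85738233, -0.43555276]), 'wrist_torque': array([ 0.00239833,  0.00070514, -0.04943861]), 'gripper_force': 0.0, 'finger_gap': 0.08668333985375222}
```

View pics/top0.png

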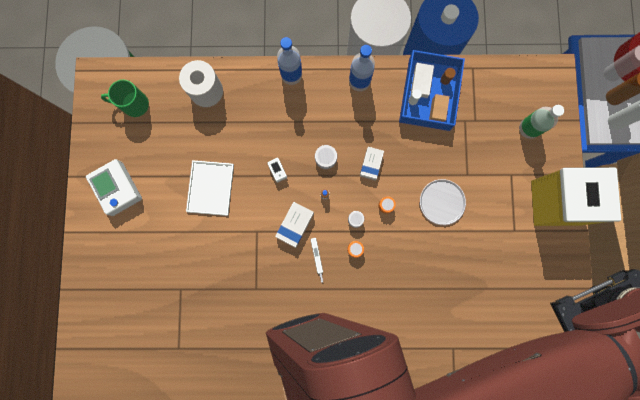

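```bash
cat >> h.py <<'E'
def rect(n,t,zlo,zhi,k=0,near=None):
    im,d=cap(n); P=cloud(n,d); rs=env.outline_of(n,t)
    if near is not None: rs=sorted(rs,key=lambda r:np.linalg.norm(np.median(P[r['mask']&(d>0)],0)[:2]-near))
    q=P[rs[k]['mask']&(d>0)]; z=np.median(q[:,2]); q=q[(q[:,2]>zlo)&(q[:,2]<zhi)]
    (c,s,a)=cv2.minAreaRect(q[:,:2].astype(np.float32)*1000)
    if s[0]<s[1]: s=s[::-1]; a+=90
    a=(a+90)%180-90
    med=np.median(q[:,2]); rgb=np.median(im[rs[k]['mask']],0)
    print(n,t,'c',np.round(c,1),'size',np.round(s,1),'ang',round(a,1),'z',round(float(med)*1000,1),'N',len(q),'conf',round(rs[k]['conf'],2),'rgb',rgb, 'mean',np.round(q.mean(0)*1000,1))
E
python3 - <<'E'
from h import *
for t,a,b in [('tray',-.01,.02),('dish',-.01,.02),('large_carton',.03,.045),('small_carton',.02,.035),('oximeter',.02,.04),('wide_tin',.025,.04),('vial',.02,.06)]:
    rect('top',t,a,b)
for p in [(.453,-.085),(.49,-.177),(.369,-.086)]: rect('top','narrow_tin',.03,.045,near=p)
E
```

```text
top tray c [544.8 331.1] size [150.7 124.3] ang -5.7 z 4.9 N 2135 conf 0.98 rgb [243. 244. 243.] mean [544.3 330.2   5.2]
top dish c [ 500.3 -338.6] size [131.  129.3] ang 43.8 z 5.6 N 1664 conf 0.95 rgb [213. 212. 213.] mean [ 501.1 -338.1    5.8]
top large_carton c [436.5  84.4] size [109.6  64.4] ang -27.9 z 37.0 N 903 conf 0.61 rgb [234. 231. 224.] mean [436.1  84.1  37. ]
top small_carton c [ 611.6 -135.3] size [84.8 48.2] ang -15.8 z 28.8 N 498 conf 0.74 rgb [234.  231.5 225. ] mean [ 611.1 -135.1   28.7]
top oximeter c [593.6 135.7] size [61.2 33. ] ang 26.5 z 30.6 N 251 conf 0.53 rgb [212. 215. 200.] mean [592.5 134.9  30.7]
top wide_tin c [628.   -2.7] size [61.8 56.4] ang 62.0 z 33.0 N 346 conf 0.63 rgb [214. 213. 214.] mean [628.2  -3.1  33. ]Traceback (most recent call last):
  File "<stdin>", line 3, in <module>
  File "h.py", line 15, in rect
    q=P[rs[k]['mask']&(d>0)]; z=np.median(q[:,2]); q=q[(q[:,2]>zlo)&(q[:,2]<zhi)]
        ~~^^^
IndexError: list index out of range
```

The top view shows the tray at (210,188), dish (442,203), large carton (295,225), small carton (372,163), oximeter (277,170), wide tin (326,156), vial (325,194) and grey narrow tin (356,219). The orange look-alikes are at (387,205) and (356,249), and a thermometer lies at (317,260).

```bash
cat >> h.py <<'E'
def blob(n,c,r,zlo,zhi,f=None):
    im,d=cap(n,f); P=cloud(n,d)
    m=(d>0)&(np.hypot(P[...,0]-c[0],P[...,1]-c[1])<r)&(P[...,2]>zlo)&(P[...,2]<zhi)
    q=P[m]; 
    if len(q)<8: print(n,c,'few',len(q)); return
    e,R=cv2.minEnclosingCircle(q[:,:2].astype(np.float32)*1000)
    (cc,s,a)=cv2.minAreaRect(q[:,:2].astype(np.float32)*1000)
    if s[0]<s[1]: s=s[::-1]; a+=90
    print(n,'circ',np.round(e,1),round(R,1),'rect',np.round(cc,1),np.round(s,1),round((a+90)%180-90,1),'mean',np.round(q.mean(0)*1000,1),'N',len(q),'rgb',np.median(im[m],0))
E
python3 - <<'E'
from h import *
blob('top',(.63,-.003),.055,.028,.04)
blob('side',(.63,-.003),.055,.028,.04)
for p in [(.453,-.085),(.49,-.177),(.369,-.086)]: blob('top',p,.04,.03,.05)
blob('top',(.524,0),.035,.03,.07)
blob('top',(.37,.01),.065,.004,.02)
E
```

```text
top circ [630.8  -3.7] 32.3 rect [630.5  -4. ] [62.3 59.8] -0.0 mean [630.7  -4.1  33. ] N 383 rgb [214. 214. 214.]
side circ [632.3  -3.8] 33.3 rect [632.1  -4.6] [62.  61.9] 47.9 mean [630.4  -2.1  32.9] N 320 rgb [155. 155. 157.]
top circ [450.7 -87.1] 21.8 rect [450.6 -86.7] [42.1 41.6] -2.1 mean [450.4 -87.4  39.2] N 195 rgb [216. 215. 216.]
top circ [ 491.6 -175.8] 22.0 rect [ 490.6 -175.7] [42.4 39.9] -89.3 mean [ 490.7 -175.3   39.1] N 193 rgb [218. 201. 194.]
top circ [367.5 -85.5] 21.8 rect [367.6 -85.3] [41.8 41.2] 90.0 mean [367.3 -85.3  39.3] N 203 rgb [221. 198. 176.]
top circ [523.   -0.6] 11.9 rect [523.3  -0.7] [23.1 19.7] -0.3 mean [521.9  -0.8  40.5] N 53 rgb [110.  99. 100.]
top circ [369.9  10. ] 64.9 rect [367.1   8.4] [122.2 119.9] 7.7 mean [360.3  15.7   7.9] N 360 rgb [188.5 163.  159. ]
```

Emit:
{"api": "arm_command", "payload": {"increments": [[[0.087,0.0212,0.0316,-0.005,0],[0.087,0.0212,0.0316,-0.005,0],[0.087,0.0212,0.0316,-0.005,0],[0.087,0.0212,0.0316,-0.005,0],[0.087,0.0212,0.0316,-0.005,0],[0.087,0.0212,0.0316,-0.005,0],[0.087,0.0212,0.0316,-0.005,0],[0.087,0.0212,0.0316,-0.005,0],[0.087,0.0212,0.0316,-0.005,0],[0.087,0.0212,0.0316,-0.005,0],[0.087,0.0212,0.0316,-0.005,0],[0.087,0.0212,0.0316,-0.005,0],[0.087,0.0212,0.0316,-0.005,0],[0.087,0.0212,0.0316,-0.005,0],[0.087,0.0212,0.0316,-0.005,0],[0.087,0.0212,0.0316,-0.005,0],[0.087,0.0212,0.0316,-0.005,0],[0.087,0.0212,0.0316,-0.005,0],[0.087,0,0,0,0],[0.087,0,0,0,0]]], "squeeze": 15}}

```text
clock: 3.62
tcp_pos: [0.6314, -0.0021, 0.1142]
ee_rot: [[0.915, 0.403, -0.001], [0.403, -0.915, 0.0], [-0.001, -0.001, -1.0]]
ft_force: [-0.2, -0.8, -0.1]
finger_gap: 0.0868
gripper_force: 0.0
```

Emit:
{"api": "arm_command", "payload": {"increments": [[[0.087,0,-0.001,-0.02,0],[0.087,0,-0.001,-0.02,0],[0.087,0,0,-0.02,0],[0.087,0,0,-0.015,0],[0.087,0,0,-0.005,0],[0.087,0,0,0,0],[0.055,0,0,0,0],[0.055,0,0,0,0],[0.055,0,0,0,0],[0.055,0,0,0,0],[0.055,0,0,0,0],[0.055,0,0,0,0],[0.055,0,0,0,0]]], "squeeze": 15}}

```text
clock: 4.7
tcp_pos: [0.6313, -0.0061, 0.0353]
ee_rot: [[0.917, 0.4, 0.0], [0.4, -0.917, -0.0], [0.0, 0.0, -1.0]]
ft_force: [-0.9, -0.7, -0.5]
finger_gap: 0.0562
gripper_force: 0.0
```

```bash
python3 - <<'E'
from h import *
for n in('side','top'):
    im,d=cap(n)
    cv2.imwrite(f'pics/{n}1.png',cv2.resize(im[100:300,200:440,::-1],None,fx=3,fy=3))
blob('top',(.63,-.003),.075,.024,.04); blob('side',(.63,-.003),.075,.028,.04)
print(env.sense()['finger_gap'],env.sense()['gripper_force'])
E
```

```text
top circ [630.2 -11.2] 24.8 rect [620.6 -15.5] [49.6 25.1] -66.1 mean [622.6 -18.2  32.6] N 61 rgb [213. 210. 213.]
side circ [633.   -5.3] 32.8 rect [631.6  -3.7] [60.1 59.9] 34.7 mean [627.4   0.9  32.9] N 261 rgb [159. 159. 160.]
0.055334853062407846 0.0
```

View pics/side1.png

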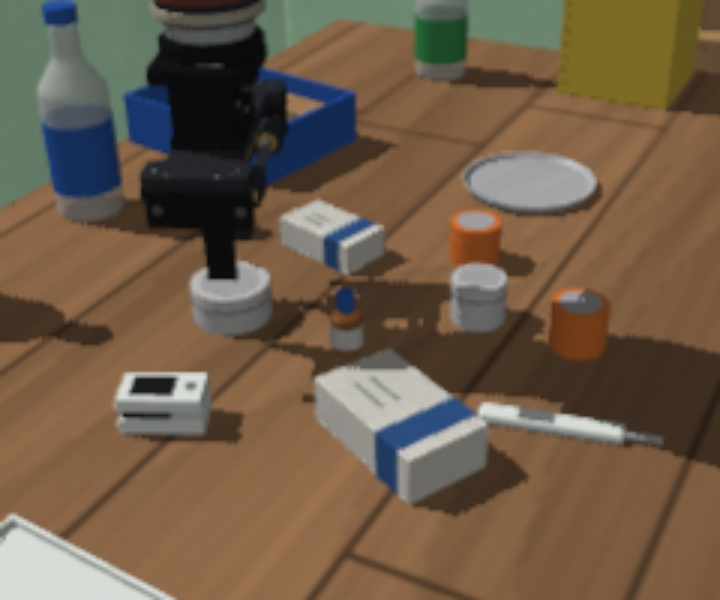

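The fingers (crop ~(222,260)) seem to end at the top of the tin rather than straddling it. I'll measure the fingertip height.

```bash
python3 - <<'E'
from h import *
im,d=cap('side'); P=cloud('side',d)
for v in range(172,200,2): print(v,[(np.round(P[v,u]*1000).astype(int).tolist(),int(im[v,u].mean())) for u in (268,274,282)])
c=env.calibration('side'); f=200/np.tan(np.radians(c['vertical_fov'])/2)
s=env.sense(); print(s['tcp_pos'],s['qpos'],s['finger_gap'])
for n in('side','top'):
  c=env.calibration(n); f=200/np.tan(np.radians(c['vertical_fov'])/2)
  for sg in(0,1,-1):
    p=s['tcp_pos']+s['ee_rot']@np.array([0,sg*.03,.022]); q=np.array(c['attitude']).T@(p-c['position']); print(n,sg,p,c['cx']+f*q[0]/-q[2],c['cy']-f*q[1]/-q[2])
E
```

```text
172 [([593, 71, 132], 10), ([582, 65, 132], 12), ([567, 58, 133], 14)]
174 [([595, 69, 126], 12), ([583, 64, 127], 12), ([567, 60, 129], 12)]
176 [([623, 34, 99], 12), ([610, 29, 100], 10), ([568, 58, 123], 13)]
178 [([624, 33, 94], 11), ([613, 25, 92], 12), ([634, -34, 59], 19)]
180 [([624, 33, 89], 22), ([612, 28, 89], 12), ([693, -117, 0], 65)]
182 [([719, -88, 2], 45), ([614, 26, 83], 11), ([687, -108, 0], 95)]
184 [([714, -81, 0], 69), ([616, 24, 76], 13), ([679, -96, 2], 92)]
186 [([707, -71, 1], 76), ([616, 25, 71], 11), ([672, -85, 3], 93)]
188 [([699, -60, 2], 80), ([616, 25, 66], 9), ([635, -32, 32], 163)]
190 [([659, -7, 33], 164), ([616, 25, 61], 12), ([628, -21, 34], 160)]
192 [([654, 0, 33], 149), ([618, 25, 55], 10), ([623, -14, 33], 159)]
194 [([648, 8, 33], 159), ([636, 1, 33], 159), ([618, -6, 34], 159)]
196 [([642, 17, 34], 157), ([628, 12, 35], 158), ([610, 5, 36], 162)]
198 [([639, 22, 32], 180), ([624, 19, 34], 158), ([608, 9, 33], 176)]
[ 0.63115108 -0.00614866  0.03499445] [-7.71208172e+00  2.31117449e+01  9.37858254e+01  7.79694212e-04
  6.31085688e+01  5.87450264e+01] 0.05512599997355121
side 0 [ 0.63114878 -0.00614807  0.01299445] 277.9566357373691 200.0315834449401
side 1 [ 0.64313167 -0.03365099  0.01299247] 280.082102526311 193.81029397485207
side -1 [0.61916588 0.02135484 0.01299643] 275.70498206150654 206.62222479337612
top 0 [ 0.63114878 -0.00614807  0.01299445] 326.2055751622015 156.95411788603707
top 1 [ 0.64313167 -0.03365099  0.01299247] 335.70906898874813 152.8525925922768
top -1 [0.61916588 0.02135484 0.01299643] 316.6833743619034 161.06371675015066
```

View pics/top1.png

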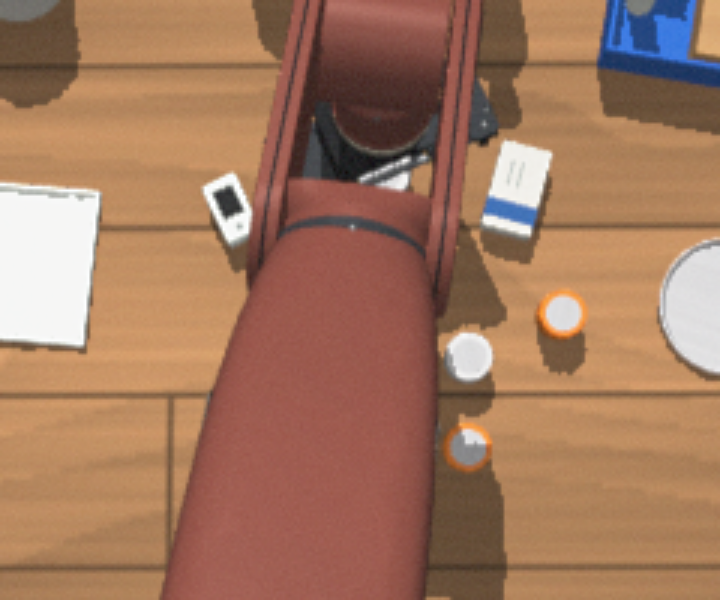

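```bash
cat >> h.py <<'E'
def fingers(n='side'):
    s=env.sense(); im,d=cap(n); P=cloud(n,d); T=(P-s['tcp_pos'])@s['ee_rot']*1000
    m=(d>0)&(im.max(2)<45)&(abs(T[...,0])<35)&(abs(T[...,1])<75)&(T[...,2]>-70)&(T[...,2]<45)
    for lo,hi,l in((-75,0,'-y'),(0,75,'+y')):
        q=T[m&(T[...,1]>lo)&(T[...,1]<hi)]
        f=q[q[:,2]>q[:,2].max()-35]
        print(n,l,len(q),'tipz',np.percentile(q[:,2],98).round(1),'x',np.percentile(f[:,0],[2,50,98]).round(1),'y',np.percentile(f[:,1],[2,50,98]).round(1))
    print(s['tcp_pos'].round(4),s['finger_gap'])
E
python3 - <<'E'
from h import *
fingers()
s=env.sense();print(s['ft_force'],s['wrist_torque'])
E
```

```text
side -y 154 tipz -20.2 x [-10.7  -0.7   9.5] y [-39.  -35.3 -32.3]
side +y 22 tipz -19.0 x [-11.8  -5.5   1.5] y [27.2 29.7 36.9]
[ 0.6312 -0.0061  0.035 ] 0.05512599997355121
[-0.24704956  0.09779119  0.40446827] [ 0.02687161  0.04790455 -0.00862442]
```

Emit:
{"api": "arm_command", "payload": {"increments": [[[0.087,0,0,0.01,0],[0.087,0,0,0.01,0],[0.087,0,0,0.01,0],[0.087,0,0,0,0],[0.087,0,0,0,0],[0.087,0,0,0,0],[0.087,0,0,0,0]]]}}

```text
clock: 5.58
tcp_pos: [0.6308, -0.0061, 0.0647]
ee_rot: [[0.917, 0.399, -0.001], [0.399, -0.917, 0.0], [-0.001, -0.0, -1.0]]
ft_force: [-0.8, 0.2, 0.3]
finger_gap: 0.0853
gripper_force: 0.0
```

```bash
python3 - <<'E'
from h import *
fingers()
s=env.sense();print(s['ft_force'],s['wrist_torque'])
E
```

```text
side -y 201 tipz -20.4 x [-11.4  -0.6   9.9] y [-54.  -50.5 -47.8]
side +y 22 tipz -20.0 x [-10.3  -0.1   7. ] y [42.2 45.  47.4]
[ 0.6308 -0.0061  0.0647] 0.0853061145665198
[ 0.45711922 -0.07401441 -0.49198334] [ 0.00028331 -0.03282146 -0.0107681 ]
```

The visible fingertips are about 42 mm higher than the reported TCP implies: tip z ≈ tcp_z + 20 mm. The lateral position agrees. I'll descend with that correction and check the force on the way.

Emit:
{"api": "arm_command", "payload": {"increments": [[[0.087,0,0.002,-0.02,0],[0.087,0,0,-0.02,0],[0.087,0,0,-0.01,0],[0.087,0,0,-0.007,0],[0.087,0,0,-0.006,0],[0.087,0,0,0,0]]]}}

```text
clock: 6.13
tcp_pos: [0.6304, -0.0042, 0.0008]
ee_rot: [[0.917, 0.399, -0.002], [0.399, -0.917, 0.0], [-0.002, -0.001, -1.0]]
ft_force: [-0.3, -0.4, -0.1]
finger_gap: 0.0869
gripper_force: 0.0
```

```bash
python3 - <<'E'
from h import *
fingers()
s=env.sense();print(s['ft_force'],s['wrist_torque'])
E
```

```text
side -y 165 tipz -19.2 x [-24.6  -0.2  10.1] y [-56.8 -50.2 -48.4]Traceback (most recent call last):
  File "<stdin>", line 2, in <module>
  File "h.py", line 35, in fingers
    f=q[q[:,2]>q[:,2].max()-35]
               ~~~~~~~~~~^^
    return umr_maximum(a, axis, None, out, keepdims, initial, where)
ValueError: zero-size array to reduction operation maximum which has no identity
```

Emit:
{"api": "arm_command", "payload": {"increments": [[[0.087,0,0,-0.008,0],[0.087,0,0,0,0],[0.055,0,0,0,0],[0.055,0,0,0,0],[0.055,0,0,0,0],[0.055,0,0,0,0],[0.055,0,0,0,0],[0.055,0,0,0,0],[0.055,0,0,0,0]]], "squeeze": 15}}

```text
clock: 6.93
tcp_pos: [0.6315, -0.0043, -0.0056]
ee_rot: [[0.917, 0.399, 0.001], [0.399, -0.917, -0.0], [0.001, 0.0, -1.0]]
ft_force: [-0.6, -0.1, 1.9]
finger_gap: 0.0635
gripper_force: 15.0
```

Emit:
{"api": "arm_command", "payload": {"increments": [[[0.055,0,0,0.03,0],[0.055,0,0,0.03,0],[0.055,0,0,0.03,0],[0.055,-0.013,-0.0334,0,0],[0.055,-0.013,-0.0334,0,0],[0.055,-0.013,-0.0334,0,0],[0.055,-0.013,-0.0334,0,0],[0.055,-0.013,-0.0334,0,0],[0.055,-0.013,-0.0334,0,0],[0.055,-0.013,-0.0334,0,0],[0.055,-0.013,-0.0334,0,0],[0.055,-0.013,-0.0334,0,0],[0.055,-0.013,-0.0334,0,0],[0.055,0,0,0,0],[0.055,0,0,0,0],[0.055,0,0,-0.03,0],[0.055,0,0,-0.03,0],[0.055,0,0,-0.015,0],[0.055,0,0,0,0],[0.055,0,0,0,0]]], "squeeze": 15}}

```text
clock: 8.6
tcp_pos: [0.5007, -0.3363, 0.0079]
ee_rot: [[0.916, 0.4, -0.002], [0.4, -0.916, 0.002], [-0.001, -0.003, -1.0]]
ft_force: [0.2, -1.3, 0.4]
finger_gap: 0.0637
gripper_force: 15.0
```

```bash
python3 - <<'E'
from h import *
blob('side',(.5,-.338),.05,.032,.055); blob('top',(.5,-.338),.05,.032,.055)
blob('side',(.5,-.338),.09,.006,.013); blob('top',(.5,-.338),.09,.006,.013)
s=env.sense();print(s['tcp_pos'],s['ft_force'],s['finger_gap'])
E
```

```text
side circ [ 499.4 -332.8] 39.9 rect [ 501.6 -330.2] [73.9 63.6] -89.0 mean [ 497.4 -319.4   43.4] N 203 rgb [111. 101. 100.]
top (0.5, -0.338) few 0
side circ [ 503.2 -337.9] 66.6 rect [ 501.2 -332.4] [127.3 120.2] 19.3 mean [ 499.1 -327.7    7.9] N 207 rgb [112. 110. 109.]
top circ [ 517.5 -315.9] 81.5 rect [ 531.2 -298.3] [162.6  58.5] -38.0 mean [ 542.9 -309.9    8.5] N 121 rgb [204. 182. 172.]
[ 0.50269578 -0.33890343  0.01110936] [-0.25377674 -0.44810311 -1.52444596] 0.06325715113535835
```

Emit:
{"api": "arm_command", "payload": {"increments": [[[0.055,0,0,-0.005,0],[0.055,0,0,-0.004,0],[0.055,0,0,-0.001,0],[0.055,0,0,0,0],[0.087,0,0,0,0],[0.087,0,0,0,0],[0.087,0,0,0,0],[0.087,0,0,0,0],[0.087,0,0,0,0],[0.087,0,0,0.03,0],[0.087,0,0,0.03,0],[0.087,0,0,0.03,0],[0.087,-0.01,0.05,0,0]]], "squeeze": 15}}

```text
clock: 9.88
tcp_pos: [0.4984, -0.306, 0.0977]
ee_rot: [[0.918, 0.396, 0.012], [0.396, -0.918, -0.012], [0.007, 0.016, -1.0]]
ft_force: [1.6, -0.2, 1.8]
finger_gap: 0.0866
gripper_force: 0.0
```

```bash
python3 - <<'E'
from h import *
blob('side',(.5,-.338),.05,.03,.042); blob('top',(.5,-.338),.05,.03,.042)
blob('side',(.5,-.338),.08,.006,.012); blob('top',(.5,-.338),.08,.006,.012)
s=env.sense();print(s['tcp_pos'],s['ft_force'],s['finger_gap'])
E
```

```text
side circ [ 503.2 -338.6] 33.6 rect [ 502.7 -338.3] [65.1 58.5] -69.6 mean [ 500.1 -332.    36.6] N 190 rgb [159. 158. 159.]
top (0.5, -0.338) few 2
side circ [ 502.8 -337.3] 66.6 rect [ 501.9 -333. ] [128.2 121. ] 16.2 mean [ 501.1 -325.8    8.2] N 224 rgb [138.5 131.5 133. ]
top circ [ 511.8 -342.3] 71.0 rect [ 511.2 -340.3] [137.1  56.6] 43.7 mean [ 494.6 -352.1    8.3] N 104 rgb [207.5 194.  180.5]
[ 0.49309202 -0.29677997  0.08949203] [-0.47755033 -0.07671081 -0.80494841] 0.08699181270907198
```

Emit:
{"api": "arm_command", "payload": {"increments": [[[0.087,-0.007,0.035,0,0],[0.087,-0.007,0.035,0,0],[0.087,-0.007,0.035,0,0],[0.087,-0.007,0.035,0,0],[0.087,-0.007,0.035,0,0],[0.087,-0.007,0.035,0,0],[0.075,0,0,0,0],[0.075,0,0,0,0],[0.075,0,0,-0.03,0],[0.075,0,0,-0.03,0],[0.075,0,0,0,0],[0.075,0,0,0,0]]], "squeeze": 15}}

```text
clock: 11.08
tcp_pos: [0.4498, -0.088, 0.0278]
ee_rot: [[0.917, 0.398, -0.004], [0.398, -0.917, 0.001], [-0.003, -0.003, -1.0]]
ft_force: [0.6, -0.2, -0.2]
finger_gap: 0.0751
gripper_force: 0.0
```

Emit:
{"api": "arm_command", "payload": {"increments": [[[0.075,0.001,0.001,-0.02,0],[0.075,0,0,-0.013,0],[0.075,0,0,0,0],[0.036,0,0,0,0],[0.036,0,0,0,0],[0.036,0,0,0,0],[0.036,0,0,0,0],[0.036,0,0,0,0],[0.036,0,0,0,0],[0.036,0,0,0,0],[0.036,0,0,0,0],[0.036,0,0,0.03,0],[0.036,0,0,0.03,0],[0.036,0,0,0.03,0],[0.036,0,0,0.03,0],[0.036,0,0,0,0],[0.036,0,0,0,0]]], "squeeze": 15}}

```text
clock: 12.5
tcp_pos: [0.4534, -0.0868, 0.1177]
ee_rot: [[0.917, 0.399, 0.004], [0.399, -0.917, -0.001], [0.003, 0.003, -1.0]]
ft_force: [-0.3, -0.2, -1.9]
finger_gap: 0.0435
gripper_force: 15.0
```

Emit:
{"api": "arm_command", "payload": {"increments": [[[0.036,0.0072,-0.036,0,0],[0.036,0.0072,-0.036,0,0],[0.036,0.0072,-0.036,0,0],[0.036,0.0072,-0.036,0,0],[0.036,0.0072,-0.036,0,0],[0.036,0.0072,-0.036,0,0],[0.036,0.0072,-0.036,0,0],[0.036,0,0,0,0],[0.036,0,0,-0.03,0],[0.036,0,0,-0.03,0],[0.036,0,0,-0.012,0],[0.036,0,0,0,0],[0.036,0,0,0,0]]]}}

```text
clock: 13.58
tcp_pos: [0.5013, -0.337, 0.0425]
ee_rot: [[0.917, 0.4, -0.003], [0.4, -0.917, 0.003], [-0.002, -0.003, -1.0]]
ft_force: [-0.2, 0.4, -0.0]
finger_gap: 0.0434
gripper_force: 15.0
```

```bash
python3 - <<'E'
from h import *
blob('side',(.5,-.338),.05,.03,.042); blob('side',(.5,-.338),.05,.048,.1)
P=np.array([env.sense()['tcp_pos'] for _ in range(1)]);print(P,env.sense()['ft_force'])
im,d=cap('side'); cv2.imwrite('pics/side2.png',cv2.resize(im[60:220,330:530,::-1],None,fx=3,fy=3))
E
```

```text
side circ [ 502.3 -335.8] 33.3 rect [ 500.8 -333.2] [58.7 58.5] -69.8 mean [ 497.9 -325.6   36.3] N 153 rgb [106. 105. 105.]
side circ [ 505.2 -335. ] 34.6 rect [ 502.2 -334.3] [59.9 43.7] -88.7 mean [ 496.8 -321.7   73.9] N 232 rgb [88.  87.  82.5]
[[ 0.503346   -0.33872799  0.04546621]] [-0.36949246 -0.44041784 -0.67929433]
```

View pics/side2.png

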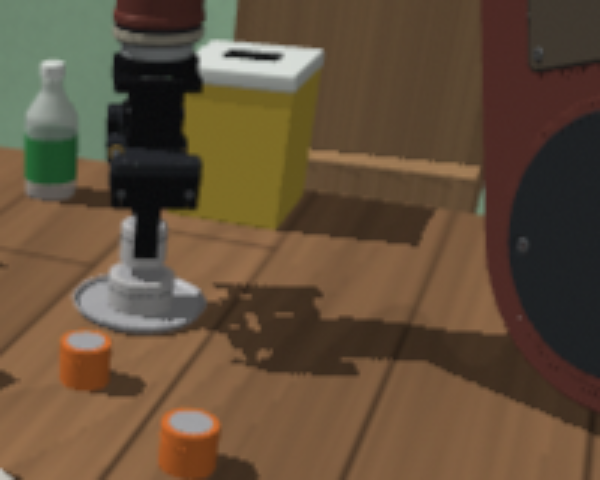

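The narrow tin (crop (143,250)) is centred above the wide tin (142,285), with about 12 mm left to lower.

Emit:
{"api": "arm_command", "payload": {"increments": [[[0.036,0,0,-0.006,0],[0.036,0,0,-0.004,0],[0.036,0,0,-0.0015,0],[0.036,0,0,0,0],[0.07,0,0,0,0],[0.07,0,0,0,0],[0.07,0,0,0,0],[0.07,0,0,0,0],[0.07,0,0,0,0],[0.07,0,0,0.02,0],[0.07,0,0,0.03,0],[0.07,0,0,0.03,0],[0.07,0,0,0,0]]]}}

```text
clock: 14.82
tcp_pos: [0.5058, -0.3413, 0.1197]
ee_rot: [[0.917, 0.399, 0.008], [0.399, -0.917, -0.007], [0.005, 0.01, -1.0]]
ft_force: [1.4, -1.1, 1.5]
finger_gap: 0.0702
gripper_force: 0.0
```

Emit:
{"api": "arm_command", "payload": {"increments": [[[0.087,-0.0055,0.0353,0,-0.075],[0.087,-0.0055,0.0353,0,-0.075],[0.087,-0.0055,0.0353,0,-0.075],[0.087,-0.0055,0.0353,0,-0.075],[0.087,-0.0055,0.0353,0,-0.075],[0.087,-0.0055,0.0353,0,-0.075],[0.087,-0.0055,0.0353,0,-0.075],[0.087,-0.0055,0.0353,0,-0.075],[0.087,-0.0055,0.0353,0,-0.075],[0.087,-0.0055,0.0353,0,-0.075],[0.087,-0.0055,0.0353,0,-0.075],[0.087,-0.0055,0.0353,0,-0.075],[0.087,0,0,0,0],[0.087,0,0,0,0],[0.087,0,0,0,0]]]}}

```text
clock: 16.07
tcp_pos: [0.4366, 0.085, 0.1126]
ee_rot: [[0.884, -0.468, 0.001], [-0.468, -0.884, -0.001], [0.001, 0.0, -1.0]]
ft_force: [0.5, -0.2, -0.8]
finger_gap: 0.0869
gripper_force: 0.0
```

```bash
python3 - <<'E'
from h import *
blob('side',(.5,-.338),.05,.065,.085); blob('top',(.5,-.338),.04,.065,.085)
blob('side',(.5,-.338),.05,.032,.042); blob('top',(.5,-.338),.05,.032,.042)
rect('side','large_carton',.03,.045)
im,d=cap('side','side3.png'); P=cloud('side',d)
m=(d>0)&(P[...,2]>.004)&(P[...,2]<.02)&(im.min(2)>150)&(P[...,0]<.43)&(P[...,0]>.3)&(abs(P[...,1]-.01)<.04)
q=P[m]; print('therm',len(q),np.percentile(q,[0,5,95,100],axis=0).round(3))
s=env.sense();print(s['tcp_pos'],np.degrees(np.arctan2(s['ee_rot'][1,1],s['ee_rot'][0,1])))
E
```

```text
side (0.5, -0.338) few 0
top circ [ 500.7 -337.5] 22.5 rect [ 499.7 -336.8] [42.6 42.3] -56.2 mean [ 499.8 -336.5   74.9] N 220 rgb [218. 217. 218.]
side circ [ 494.3 -333.7] 30.9 rect [ 485.  -329.8] [61.6 25.6] 67.1 mean [ 484.7 -323.8   36. ] N 58 rgb [103.  101.5  99.5]
top circ [ 500.  -336.1] 31.8 rect [ 497.3 -331.8] [62.  51.2] 31.4 mean [ 495.7 -325.8   37.3] N 167 rgb [201. 199. 195.]
side large_carton c [438.7  83.6] size [111.5  65.5] ang -27.2 z 36.9 N 1206 conf 0.89 rgb [151. 148. 142.] mean [434.7  88.5  36.5]
therm 201 [[0.305 0.007 0.005]
 [0.311 0.012 0.006]
 [0.396 0.036 0.011]
 [0.401 0.039 0.012]]
[0.43660954 0.08439556 0.11250224] -118.11819753961774
```

Tins are stacked and centred. Now I'll grasp the large carton 8 mm along its length from centre, with the tips at z = 15 mm so they stay above the thermometer's end.

Emit:
{"api": "arm_command", "payload": {"increments": [[[0.087,0.0035,-0.002,-0.03,0],[0.087,0.0035,-0.002,-0.03,0],[0.087,0,0,-0.03,0],[0.087,0,0,-0.017,0],[0.087,0,0,-0.01,0],[0.087,0,0,0,0],[0.087,0,0,0,0],[0.055,0,0,0,0],[0.055,0,0,0,0],[0.055,0,0,0,0],[0.055,0,0,0,0],[0.055,0,0,0,0],[0.055,0,0,0,0],[0.055,0,0,0,0],[0.055,0,0,0,0]]], "squeeze": 20}}

```text
clock: 17.67
tcp_pos: [0.4441, 0.0813, -0.0037]
ee_rot: [[0.883, -0.47, 0.001], [-0.47, -0.883, 0.0], [0.001, -0.001, -1.0]]
ft_force: [-1.7, -0.9, 6.8]
finger_gap: 0.0635
gripper_force: 20.0
```

Emit:
{"api": "arm_command", "payload": {"increments": [[[0.055,0,0,0.03,0],[0.055,0,0,0.03,0],[0.055,0,0,0.03,0],[0.055,0.0136,0.0311,0,0.0486],[0.055,0.0136,0.0311,0,0.0486],[0.055,0.0136,0.0311,0,0.0486],[0.055,0.0136,0.0311,0,0.0486],[0.055,0.0136,0.0311,0,0.0486],[0.055,0.0136,0.0311,0,0.0486],[0.055,0.0136,0.0311,0,0.0486],[0.055,0.0136,0.0311,0,0.0486],[0.055,0,0,0,0],[0.055,0,0,0,0],[0.055,0,0,-0.03,0],[0.055,0,0,-0.03,0],[0.055,0,0,-0.014,0],[0.055,0,0,0,0],[0.055,0,0,0,0]]]}}

```text
clock: 19.17
tcp_pos: [0.5512, 0.3289, 0.0108]
ee_rot: [[0.995, -0.101, -0.003], [-0.101, -0.995, -0.001], [-0.002, 0.001, -1.0]]
ft_force: [-0.1, 0.1, -0.7]
finger_gap: 0.0642
gripper_force: 20.0
```

```bash
python3 - <<'E'
from h import *
im,d=cap('side'); cv2.imwrite('pics/side4.png',cv2.resize(im[120:400,0:400,::-1],None,fx=2,fy=2))
rect('side','large_carton',.04,.065); rect('side','tray',-.01,.02); rect('top','tray',-.01,.02)
s=env.sense();print(s['tcp_pos'],np.degrees(np.arctan2(s['ee_rot'][1,1],s['ee_rot'][0,1])),s['ft_force'])
E
```

```text
side large_carton c [544.8 325.9] size [110.1  71.7] ang -5.9 z 52.8 N 1842 conf 0.95 rgb [116. 115. 111.] mean [526.  332.5  51.8]
side tray c [551.2 325.5] size [160.4 127.7] ang -5.1 z 5.0 N 2806 conf 0.61 rgb [130. 133. 129.] mean [524.9 353.    5.6]
top tray c [548.3 302.7] size [170.   60.5] ang 16.4 z 5.8 N 317 conf 0.71 rgb [174. 177. 172.] mean [521.2 298.5   5.8]
[0.55318269 0.33043656 0.01306063] -95.75703602678232 [-0.51682433  0.7431783  -1.18482729]
```

View pics/side4.png

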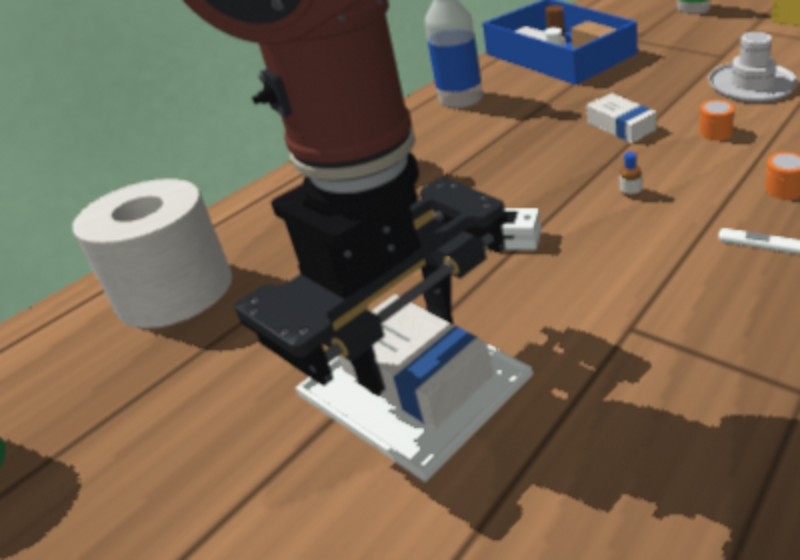

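The carton hangs level over the tray (crop (430,350)), lined up, and the oximeter is clear of the gripper. Lowering and releasing, then heading for the small carton.

Emit:
{"api": "arm_command", "payload": {"increments": [[[0.055,0,0,-0.006,0],[0.055,0,0,-0.004,0],[0.055,0,0,-0.002,0],[0.055,0,0,0,0],[0.078,0,0,0,0],[0.078,0,0,0,0],[0.078,0,0,0,0],[0.078,0,0,0,0],[0.078,0,0,0,0],[0.078,0,0,0.02,0],[0.078,0,0,0.03,0],[0.078,0,0,0.03,0],[0.078,0,0,0.02,0],[0.078,0,0,0,0]]]}}

```text
clock: 20.68
tcp_pos: [0.5558, 0.3317, 0.1058]
ee_rot: [[0.995, -0.1, 0.009], [-0.1, -0.995, 0.004], [0.008, -0.005, -1.0]]
ft_force: [1.1, 0.5, 0.7]
finger_gap: 0.0781
gripper_force: 0.0
```

Emit:
{"api": "arm_command", "payload": {"increments": [[[0.078,0.0045,-0.0358,0,-0.0135],[0.078,0.0045,-0.0358,0,-0.0135],[0.078,0.0045,-0.0358,0,-0.0135],[0.078,0.0045,-0.0358,0,-0.0135],[0.078,0.0045,-0.0358,0,-0.0135],[0.078,0.0045,-0.0358,0,-0.0135],[0.078,0.0045,-0.0358,0,-0.0135],[0.078,0.0045,-0.0358,0,-0.0135],[0.078,0.0045,-0.0358,0,-0.0135],[0.078,0.0045,-0.0358,0,-0.0135],[0.078,0.0045,-0.0358,0,-0.0135],[0.078,0.0045,-0.0358,0,-0.0135],[0.078,0.0045,-0.0358,0,-0.0135],[0.078,0,0,0,0],[0.078,0,0,0,0]]]}}

```text
clock: 21.93
tcp_pos: [0.6102, -0.1373, 0.0986]
ee_rot: [[0.961, -0.276, -0.001], [-0.276, -0.961, 0.0], [-0.001, -0.0, -1.0]]
ft_force: [0.9, 1.2, -0.4]
finger_gap: 0.078
gripper_force: 0.0
```

```bash
python3 - <<'E'
from h import *
rect('side','large_carton',.034,.065); rect('top','large_carton',.034,.065); rect('top','tray',-.01,.02)
rect('side','small_carton',.024,.035); rect('side','oximeter',.024,.035); rect('top','oximeter',.024,.035)
s=env.sense();print(s['tcp_pos'],np.degrees(np.arctan2(s['ee_rot'][1,1],s['ee_rot'][0,1])),s['ft_force'],s['finger_gap'])
E
```

```text
side large_carton c [545.8 329.4] size [112.6  65.4] ang -5.4 z 40.8 N 2207 conf 0.84 rgb [140. 143. 142.] mean [541.  332.4  40.6]
top large_carton c [543.4 330.4] size [110.4  65. ] ang -5.5 z 40.6 N 888 conf 0.8 rgb [241. 239. 234.] mean [542.8 329.7  40.6]
top tray c [546.3 329.5] size [152.8 121.6] ang -5.4 z 5.5 N 1103 conf 0.83 rgb [246. 246. 246.] mean [542.  323.4   5.7]
side small_carton c [ 614.1 -136.8] size [86.9 51. ] ang -16.8 z 29.1 N 312 conf 0.61 rgb [137. 135. 130.] mean [ 611.6 -132.9   28.8]
side oximeter c [594.2 135.3] size [58.9 34.4] ang 27.9 z 30.8 N 327 conf 0.67 rgb [122. 125. 122.] mean [591.5 137.7  30.1]
top oximeter c [593.8 135.8] size [60.9 33.1] ang 26.5 z 30.7 N 237 conf 0.59 rgb [225. 226. 214.] mean [593.2 134.9  30.6]
[ 0.61079141 -0.13495567  0.09964168] -105.77360187372226 [0.18419423 1.18619208 0.39948426] 0.07801801631694205
```

Emit:
{"api": "arm_command", "payload": {"increments": [[[0.078,0.001,-0.001,-0.03,0],[0.078,0,0,-0.03,0],[0.078,0,0,-0.03,0],[0.078,0,0,-0.012,0],[0.078,0,0,-0.006,0],[0.078,0,0,0,0],[0.04,0,0,0,0],[0.04,0,0,0,0],[0.04,0,0,0,0],[0.04,0,0,0,0],[0.04,0,0,0,0],[0.04,0,0,0,0],[0.04,0,0,0,0],[0.04,0,0,0,0],[0.04,0,0,0,0]]], "squeeze": 15}}

```text
clock: 23.78
tcp_pos: [0.6122, -0.1365, -0.0076]
ee_rot: [[0.962, -0.272, 0.001], [-0.272, -0.962, -0.0], [0.001, 0.0, -1.0]]
ft_force: [-0.8, -0.0, 5.1]
finger_gap: 0.048
gripper_force: 15.0
```

Emit:
{"api": "arm_command", "payload": {"increments": [[[0.04,0,0,0.03,0],[0.04,0,0,0.03,0],[0.04,0,0,0.03,0],[0.04,0,0,0.03,0],[0.04,-0.0052,0.0358,0,0.0138],[0.04,-0.0052,0.0358,0,0.0138],[0.04,-0.0052,0.0358,0,0.0138],[0.04,-0.0052,0.0358,0,0.0138],[0.04,-0.0052,0.0358,0,0.0138],[0.04,-0.0052,0.0358,0,0.0138],[0.04,-0.0052,0.0358,0,0.0138],[0.04,-0.0052,0.0358,0,0.0138],[0.04,-0.0052,0.0358,0,0.0138],[0.04,-0.0052,0.0358,0,0.0138],[0.04,-0.0052,0.0358,0,0.0138],[0.04,-0.0052,0.0358,0,0.0138],[0.04,-0.0052,0.0358,0,0.0138],[0.04,0,0,0,0],[0.04,0,0,0,0]]]}}

```text
clock: 25.37
tcp_pos: [0.543, 0.3308, 0.1108]
ee_rot: [[0.996, -0.093, -0.001], [-0.093, -0.996, -0.001], [-0.001, 0.001, -1.0]]
ft_force: [-1.1, 0.2, -2.0]
finger_gap: 0.0478
gripper_force: 15.0
```

Emit:
{"api": "arm_command", "payload": {"increments": [[[0.04,0,0,-0.03,0],[0.04,0,0,-0.03,0],[0.04,0,0,-0.008,0],[0.04,0,0,0,0],[0.04,0,0,0,0]]]}}

```text
clock: 25.78
tcp_pos: [0.5442, 0.3279, 0.0435]
ee_rot: [[0.995, -0.098, -0.001], [-0.098, -0.995, -0.001], [-0.001, 0.001, -1.0]]
ft_force: [0.1, 0.2, -0.1]
finger_gap: 0.0479
gripper_force: 15.0
```

```bash
python3 - <<'E'
from h import *
rect('side','small_carton',.065,.095,near=(.54,.33)); rect('side','large_carton',.034,.046,near=(.54,.33))
s=env.sense();print(s['tcp_pos'],np.degrees(np.arctan2(s['ee_rot'][1,1],s['ee_rot'][0,1])),s['ft_force'])
E
```

```text
Traceback (most recent call last):
  File "h.py", line 15, in rect
    q=P[rs[k]['mask']&(d>0)]; z=np.median(q[:,2]); q=q[(q[:,2]>zlo)&(q[:,2]<zhi)]
        ~~^^^
IndexError: list index out of range
```

Emit:
{"api": "arm_command", "payload": {"increments": [[[0.04,0,0,-0.006,0],[0.04,0,0,-0.004,0],[0.04,0,0,-0.002,0],[0.04,0,0,0,0],[0.065,0,0,0,0],[0.065,0,0,0,0],[0.065,0,0,0,0],[0.065,0,0,0,0],[0.065,0,0,0,0],[0.065,0,0,0.02,0],[0.065,0,0,0.03,0],[0.065,0,0,0.03,0],[0.065,0,0,0,0]]]}}

```text
clock: 26.97
tcp_pos: [0.5482, 0.331, 0.1189]
ee_rot: [[0.995, -0.096, 0.01], [-0.096, -0.995, 0.005], [0.01, -0.005, -1.0]]
ft_force: [0.9, 0.4, 1.7]
finger_gap: 0.0651
gripper_force: 0.0
```

Emit:
{"api": "arm_command", "payload": {"increments": [[[0.065,0.0083,-0.0324,0,0.095],[0.065,0.0083,-0.0324,0,0.095],[0.065,0.0083,-0.0324,0,0.095],[0.065,0.0083,-0.0324,0,0.095],[0.065,0.0083,-0.0324,0,0.095],[0.065,0.0083,-0.0324,0,0.095],[0.065,0,0,0,0],[0.065,0,0,0,0]]]}}

```text
clock: 27.63
tcp_pos: [0.5944, 0.1329, 0.1115]
ee_rot: [[0.892, 0.452, 0.0], [0.452, -0.892, 0.0], [0.0, -0.0, -1.0]]
ft_force: [0.0, 0.4, 0.0]
finger_gap: 0.0649
gripper_force: 0.0
```

```bash
python3 - <<'E'
from h import *
blob('side',(.543,.33),.06,.062,.075,'side5.png'); blob('top',(.543,.33),.06,.062,.075)
blob('side',(.543,.33),.075,.036,.045)
s=env.sense();print(s['tcp_pos'],np.degrees(np.arctan2(s['ee_rot'][1,1],s['ee_rot'][0,1])),s['ft_force'])
E
```

```text
side circ [545.4 328.6] 47.9 rect [545.6 328.1] [85.7 49.7] -5.3 mean [542.  330.4  68.4] N 1323 rgb [197. 194. 187.]
top circ [542.8 328.9] 46.4 rect [543.9 330. ] [84.4 47. ] -4.6 mean [542.4 330.3  68.9] N 492 rgb [242. 240. 236.]
side circ [545.9 329.7] 62.8 rect [545.7 329.2] [111.3  65.9] -5.5 mean [526.  345.3  40.7] N 862 rgb [107. 106. 129.]
[0.59363308 0.13557379 0.11141482] -62.88627248692867 [ 0.46883901 -0.33209916 -0.3255283 ]
```

View pics/side5.png

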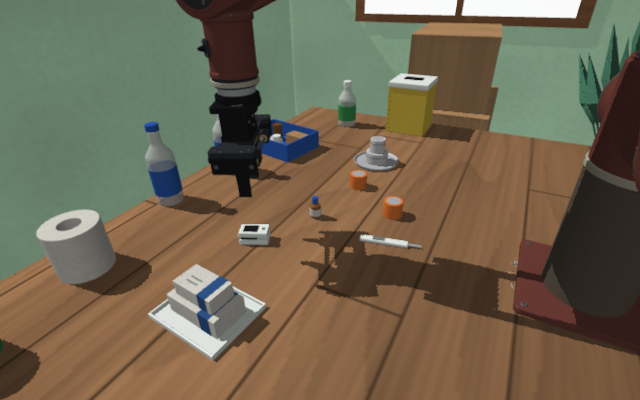

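The cartons are stacked square at (205,300), the tins sit in the dish at (377,153), and the vial is upright at (315,207). The gripper is above the oximeter at (255,234).

Emit:
{"api": "arm_command", "payload": {"increments": [[[0.065,0,0,-0.03,0],[0.065,0,0,-0.03,0],[0.065,0,0,-0.03,0],[0.065,0,0,-0.02,0],[0.065,0,0,-0.01,0],[0.065,0,0,0,0],[0.025,0,0,0,0],[0.025,0,0,0,0],[0.025,0,0,0,0],[0.025,0,0,0,0],[0.025,0,0,0,0],[0.025,0,0,0,0],[0.025,0,0,0,0],[0.025,0,0,0,0],[0.025,0,0,0,0]]], "squeeze": 12}}

```text
clock: 29.03
tcp_pos: [0.5946, 0.1347, -0.0075]
ee_rot: [[0.89, 0.456, 0.001], [0.456, -0.89, 0.0], [0.001, 0.0, -1.0]]
ft_force: [-1.1, -0.7, 7.4]
finger_gap: 0.034
gripper_force: 12.0
```

Emit:
{"api": "arm_command", "payload": {"increments": [[[0.025,0,0,0.03,0],[0.025,0,0,0.03,0],[0.025,0,0,0.03,0],[0.025,0,0,0.03,0],[0.025,-0.0083,0.0324,0,-0.095],[0.025,-0.0083,0.0324,0,-0.095],[0.025,-0.0083,0.0324,0,-0.095],[0.025,-0.0083,0.0324,0,-0.095],[0.025,-0.0083,0.0324,0,-0.095],[0.025,-0.0083,0.0324,0,-0.095],[0.025,0,0,0,0],[0.025,0,0,0,0],[0.025,0,0,-0.02,0],[0.025,0,0,-0.02,0],[0.025,0,0,0,0],[0.025,0,0,0,0]]]}}

```text
clock: 30.37
tcp_pos: [0.5431, 0.3272, 0.0699]
ee_rot: [[0.995, -0.097, -0.004], [-0.097, -0.995, -0.002], [-0.003, 0.002, -1.0]]
ft_force: [0.2, -1.1, 0.0]
finger_gap: 0.0341
gripper_force: 12.0
```

```bash
python3 - <<'E'
from h import *
im,d=cap('side'); cv2.imwrite('pics/side6.png',cv2.resize(im[140:380,60:360,::-1],None,fx=2.5,fy=2.5))
s=env.sense();print(s['tcp_pos'],np.degrees(np.arctan2(s['ee_rot'][1,1],s['ee_rot'][0,1])),s['ft_force'],s['gripper_force'])
E
```

```text
[0.54422608 0.32791536 0.07142105] -95.56155909685748 [ 0.77213381  0.50111206 -0.09888587] 11.999793760478497
```

View pics/side6.png

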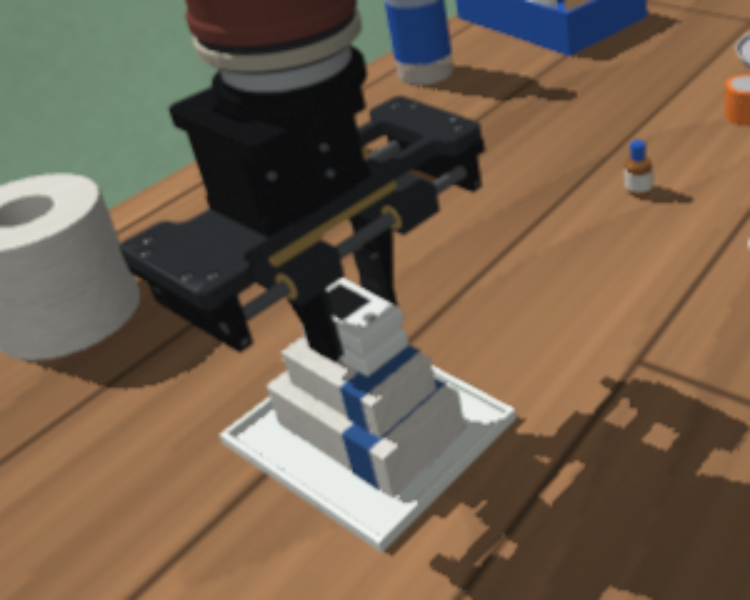

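The oximeter is held level about 12 mm above the stack, centred (crop (365,330)). Lowering and releasing.

Emit:
{"api": "arm_command", "payload": {"increments": [[[0.025,0,0.001,-0.006,0],[0.025,0,0,-0.004,0],[0.025,0,0,-0.002,0],[0.025,0,0,0,0],[0.055,0,0,0,0],[0.055,0,0,0,0],[0.055,0,0,0,0],[0.055,0,0,0,0],[0.055,0,0,0,0],[0.055,0,0,0.02,0],[0.055,0,0,0.03,0],[0.055,0,0,0.03,0],[0.055,0,0,0.03,0],[0.055,0,-0.035,0,0],[0.055,0,-0.035,0,0],[0.055,0,-0.035,0,0],[0.055,0,-0.035,0,0],[0.055,0,-0.035,0,0],[0.055,0,-0.035,0,0],[0.055,0,0,0,0]]]}}

```text
clock: 32.08
tcp_pos: [0.5442, 0.1146, 0.1696]
ee_rot: [[0.995, -0.101, 0.0], [-0.101, -0.995, -0.003], [0.0, 0.003, -1.0]]
ft_force: [0.0, 0.2, 0.0]
finger_gap: 0.055
gripper_force: 0.0
```

```bash
python3 - <<'E'
from h import *
blob('top',(.543,.33),.05,.093,.11); blob('side',(.543,.33),.05,.093,.11)
blob('side',(.543,.33),.06,.062,.075); blob('side',(.543,.33),.075,.036,.045)
blob('top',(.543,.33),.06,.062,.075); blob('top',(.543,.33),.075,.036,.045)
blob('top',(.5,-.338),.04,.065,.085); blob('top',(.5,-.338),.05,.032,.042); cap('side','side7.png')
print(env.sense()['tcp_pos'],env.sense()['finger_gap'])
E
```

```text
top circ [544.3 329.7] 32.5 rect [544.2 329.5] [60.1 35.3] -7.0 mean [543.5 328.9  98.7] N 289 rgb [244. 245. 242.]
side circ [546.1 329.5] 33.8 rect [546.5 328.7] [61.7 34. ] -7.1 mean [543.1 331.   98.3] N 682 rgb [186.5 184.  178. ]
side circ [545.5 328.1] 47.7 rect [545.9 327.7] [85.7 49.8] -5.1 mean [529.8 338.7  68.4] N 649 rgb [110. 110. 122.]
side circ [545.7 330. ] 62.8 rect [545.7 329.6] [111.8  65.4] -5.0 mean [526.1 345.3  40.6] N 855 rgb [108. 107. 131.]
top circ [542.7 328.6] 46.7 rect [543.9 328.9] [84.3 47.6] -5.1 mean [531.8 325.9  69. ] N 170 rgb [152.  149.5 145. ]
top circ [544.  338.5] 59.0 rect [544.5 338.1] [110.1  52.4] -3.6 mean [524.3 340.9  40.5] N 134 rgb [160.  159.  153.5]
top circ [ 499.7 -337.6] 22.2 rect [ 500.3 -337.3] [42.2 42. ] -55.6 mean [ 499.6 -336.7   75.2] N 218 rgb [223. 222. 223.]
top circ [ 499.9 -336.6] 31.8 rect [ 498.2 -332.7] [62.  53.7] 27.1 mean [ 495.9 -326.5   36.8] N 159 rgb [216. 215. 214.]
[0.54397844 0.12113959 0.1694046 ] 0.054780781494523326
```

View pics/side7.png

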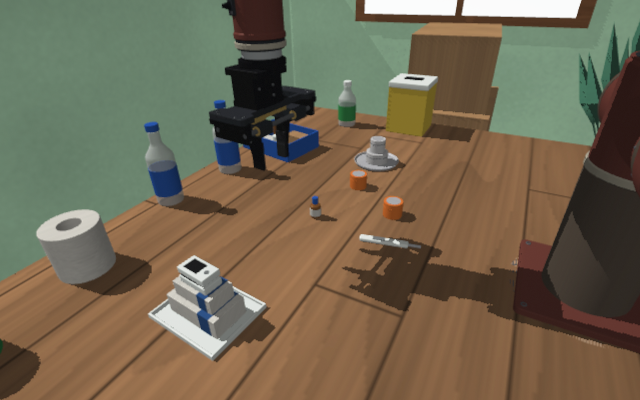

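The three-layer stack at (203,297) is straight, the two tins are centred in the dish at (377,153), and the vial is upright at (315,207). The gripper is clear of everything, so I'm handing in.

```bash
python3 -c "
from station import env
print(env.close_job())"
```

```text
the job is handed in; nothing more can be done
None
```

I handed the job in with the cartons and oximeter stacked on the tray, the two tins stacked in the dish, all measured centred to within a few mm, and the vial upright; the hand-in call returned no verdict.

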